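Lid and clip the dry-storage box for hardness reference blocks

ROBOT

A 7-joint arm with a two-finger parallel gripper is mounted at the origin on a cart in front of the work surface, level with it; the furniture and walls round the work are solid. World frame = base frame: x ahead of the robot, y to its left, z up, the work surface at z = 0. Lengths are in m, angles in rad, forces in N, time in s.
With the tool pointing down it reaches from about 0.425 to 0.925 m from the base axis. Payload 6.8 kg.
Tool frame: the origin (TCP) lies midway between the tips of the shut fingers; the grasp point (between the pads) lies r.tcp_to_grasp behind it (r.tcp_to_grasp is the distance from the TCP to the grasp point, in m); x points along the fingers, y is the direction in which the jaws open and shut, and the axes are right-handed (so a half turn about x gives the same grasp; the last joint's range is limited). The gripper opens to 85 mm and grips with 20 to 120 N. Pads are 22 mm wide; open, the fingers measure 114 mm over their backs; the gripper's body (76 mm by 85 mm) begins 54 mm behind the grasp point. The pads swing forward as they close: fully open they stand 13 mm farther back than shut.
Start: joints at [-1.407, 0.477, 0.022, 1.555, -0.011, 1.109, -0.083], TCP at [0.181, 0.65, 0.231] pointing down, gripper open.
Joint ranges: [-2.96, 2.96], [-0.34, 2.1], [-1.41, 1.46], [0.24, 2.44], [-1.37, 4.51], [0.17, 1.92], [-2.96, 2.96]. Speed limits (rad/s): [2.39, 2.39, 3.14, 3.14, 3.14, 3.14, 3.14].

INTERFACE

Orientations are given as a 3x3 rotation matrix whose columns are the frame's x, y, z axes.
In Python, from rig import r, camera, camera_info, models gives the robot as it stands. The module is installed in compiled form; this text tells all that it offers.
- The arm moves only by the tool carry_out, never from a script. Its argument "plan" is a list of rows, each a list of 3 entries, a list of its own where there are three numbers: the turn, a rotation vector about the tool's x, y, z in units of 5 degrees (1.0 is 5 degrees), then the shift along the tool's x, y, z in m, then the opening, from -1 (shut) to 1 (fully open), so that 0 is half open. In form: [[[ax, ay, az], [tx, ty, tz], fingers], ...]. A call has 1 to 10 rows; each row shifts and turns the commanded pose from where the row before left it, along the tool's axes as they then stand; what a row does not reach is not made up. A row lasts 1/10 s, in which the tool goes at most 50 mm and 8.59 degrees, less where a joint would pass 70% of its speed; a pose out of reach is approached as far as the arm can. A call with a gripper value outside its range is refused whole. The fingers move at their own pace and stop on an object; the grip force is fixed at half the most. Time passes only in rows, so rows that do not move let the fingers close. It gives the time, the measured TCP pose, the force and the opening at its end, in the units of the state.
- r.read_state(): the state, without advancing time (a new reading comes with each control period).
- camera(name): name is "scene" or "top" or "wrist"; returns the picture (420x560x3 uint8, blue, green, red); there is no depth.
- camera_info(name): a dict with "mtx" (3x3 intrinsics, pixels), "dist_coeffs" ([k1, k2, p1, p2, k3] as OpenCV has them; the pictures are not rectified), "eye" and "rotation" of the camera in the world; the wrist camera has in their place "hand_eye" (4x4, takes a point from camera to tool coordinates, whose origin is the TCP and whose axes are the tool frame's). Camera axes: x right, y up, looking along -z (the intrinsics and any distortion apply to the point x, -y, -z); pixel columns grow to the right and rows downward; lengths in m; the calibration is good to about 2 mm. A picture is of the moment at which its call begins: read the wrist's pose just before it. camera_info takes no time and is no camera call.
- r.close_job(): hands the job in, once; it reports no verdict.
Trained networks look in the newest picture that a camera, given by its name, has taken for a name from the list of things; names that differ only in an ending like _2 or _b are one class to them, and where a whole thing is asked for, a point or a joint stands for the part that bears it (a point fixed in the world has none). Each returns a list of dicts, best first, with "confidence" (0 to 1); they miss things now and then, are a little off and sometimes report something else, mostly with a low value. They report only what shows in the picture. A call takes as long as a camera call. They do not tell look-alikes from the thing itself.
- models.find_in(camera, name): "extent" ([left, top, right, bottom] in pixels, round what is visible of it).
- models.landmark_of(camera, name): "point" ([column, row] in pixels: a listed point, or the origin of a listed thing).
The state is a dict: "clock": time; "q": joint angles; "qvel": joint speeds; "tau": joint torques, N m; "ee_pos": TCP position; "ee_rot": TCP orientation; "contact_force": force on the tool from outside, world axes, zero at the start; "torque": the same for the moment, N m; "width": finger opening in m.
Only numpy, scipy, OpenCV 4.12 (cv2) and the standard library are available. Lean on these libraries where they do the work, as an engineer would, in place of code of your own. Each camera call takes 0.05 s, during which the arm holds its last target. There are 200 camera calls.

TASK

Put the blue lid, which leans against the front of the grey storage box, squarely on the box so that it sits flat on the rim, with its four orange clips still open. Then snap the four clips down over the rim in opposite-corner order, so that the gasket is drawn down evenly: any one first, next the one diagonally across from it, then the remaining two. Finish with all four clips snapped fully home, and leave the oil bottle, the grease tin and the spanner where they are.

Things in the scene. Friction and masses are not known exactly. Their poses are not given: they have to be found in the camera images.
- box_rim (a point): Grey open storage box, fixed; tub 150 x 80 x 60 high; two steel blocks inside stay below the lid. Point: centre of the opening, level with the rim's top face, 60 above the bench. x along the length, away from the robot; y across; z up. Flat rim 166 x 100 outside, 5 thick; opening 142 x 72. A round bead runs under the rim's outer edge on both long sides, where the bench beside the box is free.
- lid_handle (a point): Blue loose lid, 0.15 to 0.31 kg: its bridge handle. Point: centre of the handle bar, above the lid's centre, 29 above the lid's seating face (plate top is 8 above that face, 10 in the middle). x along the lid's length and the bar, y across, z out of the lid's top. Bar 86 long (x), 18 wide (y), 12 high (z), on a post at each end, open below; its top is 35 above the seating face.
- lid_seat (a point): Centre of the lid's flat underside, the seating face; axes as the handle. Plate 168 x 98 x 8; below it a land 6 deep drops into the box opening: drafted sides, 134 x 64 below, 139.6 x 70.4 at the top (1 play a side). Home: this point meets box_rim; either way round fits. At the start it leans 30 degrees from level on the box's front rim, top face up and toward the robot, lower edge on the bench.
- clip_a (a joint): Orange clip on the lid's +y long side at lid x = -45. rad: 0 snapped home, hanging down the box side; 1.57 straight out; starts raised, 1.9 to 2.4; stop 2.6. Hinge along lid x, 52.5 from the lid's centre line, 4 above the seating face; stays where left. Its nose meets the bead at 0.5 rad, passes it at 0.18, then snaps in and holds; within about 0.1 of zero it is home.
- clip_b (a joint): the same clip on the lid's +y side at lid x = +45; same joint values
- clip_c (a joint): the same clip on the lid's -y side at lid x = +45 (diagonally across from clip_a); same joint values
- clip_d (a joint): the same clip on the lid's -y side at lid x = -45 (diagonally across from clip_b); same joint values
- clip_a_tab (a point): Place to push on clip_a: outer face of its lever, 26 from the hinge. The lever is 36 wide (along lid x) and 31 long; closed, its outer face is about 5 outside the hinge axis (up to 8 at the thumb lip at its end). A finger coming straight down outside the hinge swings the raised lever down before it; a push inward and a little down, 5 to 12 N here, then snaps it in.
- clip_b_tab (a point): the same point on clip_b
- clip_c_tab (a point): the same point on clip_c
- clip_d_tab (a point): the same point on clip_d
- oil_bottle: small white oil bottle with a red spout, 45 across, 140 high, standing behind the box; origin at the centre of its base
- grease_tin: flat round grease tin, 64 across, 31 high; origin at the centre of its base
- spanner: open-end spanner 203 long, 8 thick, lying along its y; origin on the bench under its middle
There are look-alikes about, which are no part of the job. Leave any green look-alike of the oil_bottle alone.

How it is judged:
On the way, in this order (a step that is already met when the one before it is completed fails the run):
1. the lid lies flat and square on the rim, all four clips still open (horizontal distance between lid_seat and box_rim below 0.004 m and z of lid_seat in the frame of box_rim between -0.0025 and 0.0025 m and angle between lid_seat's own z axis and vertical below 0.04 rad and angle between the x axis of lid_seat and the x axis of box_rim, either way round below 0.06 rad and value of joint each of clip_a, clip_b, clip_c, clip_d above 0.6 rad), for 0.2 s.
2. two diagonally opposite clips are snapped home while the other two are still open (horizontal distance between lid_seat and box_rim below 0.004 m and z of lid_seat in the frame of box_rim between -0.0025 and 0.0025 m and angle between lid_seat's own z axis and vertical below 0.04 rad and angle between the x axis of lid_seat and the x axis of box_rim, either way round below 0.06 rad and ((value of joint each of clip_a, clip_c below 0.14 rad and value of joint each of clip_b, clip_d above 0.6 rad) or (value of joint each of clip_b, clip_d below 0.14 rad and value of joint each of clip_a, clip_c above 0.6 rad))), for 0.2 s.
At the end, for the whole second after the job is handed in: The lid lies flat and square on the rim (centre within 4 mm, height within 2.5 mm, 0.04 rad of level, 0.06 rad of the box's direction), all four clips are snapped in and still (each below 0.14 rad), and the oil bottle (upright), tin and spanner are within 20 mm of where they stood (horizontal distance between lid_seat and box_rim below 0.004 m and z of lid_seat in the frame of box_rim between -0.0025 and 0.0025 m and angle between lid_seat's own z axis and vertical below 0.04 rad and angle between the x axis of lid_seat and the x axis of box_rim, either way round below 0.06 rad and value of joint each of clip_a, clip_b, clip_c, clip_d below 0.14 rad and velocity of joint each of clip_a, clip_b, clip_c, clip_d below 0.1 rad/s and distance of each of oil_bottle, grease_tin, spanner from where it was at the start of the episode below 0.02 m and angle between oil_bottle's own z axis and vertical below 0.2 rad); the robot touches nothing.
It fails at once if the oil bottle is pushed away (over 20 mm) (distance of oil_bottle from where it was at the start of the episode above 0.02 m).
It fails at once if the grease tin is pushed away (over 20 mm) (distance of grease_tin from where it was at the start of the episode above 0.02 m).
It fails at once if the spanner is pushed away (over 20 mm) (distance of spanner from where it was at the start of the episode above 0.02 m).
It also fails if it takes over 70 s, if anything falls off the work surface, if the arm or the gripper's body presses on something with over 40 N, if the wrist force passes 120 N, or if a joint passes its speed limit or range.

## Working session

There is one attempt and no reset: what is moved stays moved. The work goes in short steps, Python scripts to look and compute and a tool call to move; the robot and the scene stay as the last step left them, time stands still between calls to the robot, and variables do not carry over. Pictures are saved under pics/ and viewed, about 8 in all and at most 12, crops included, and the job is handed in when it is done.

Besides the shell and the picture viewer there is one more tool, called after "Request:" in YAML: its name, and indented under it one key for each argument. carry_out: Moves the arm, as the interface text tells. Its arguments: {"type":"object","properties":{"plan":{"type":"array"}},"required":["plan"]}

```bash
mkdir -p pics; ls; python3 - <<'E'
from rig import r,camera,camera_info,models
import cv2,numpy as np
s=r.read_state();print({k:np.round(v,3).tolist() for k,v in s.items()}, r.tcp_to_grasp)
for c in("scene","top"):
    cv2.imwrite(f"pics/{c}0.png",camera(c)); i=camera_info(c); print(c,{k:np.round(v,4).tolist() for k,v in i.items()})
    for n in("box_rim","lid_handle","lid_seat","clip_a","clip_a_tab","oil_bottle","grease_tin","spanner"):
        print(n,[(np.round(d["point"],1).tolist(),round(d["confidence"],2)) for d in models.landmark_of(c,n)])
print(camera_info("wrist"))
a=cv2.imread("pics/scene0.png")
E
```

```text
pics
{'clock': 0.0, 'q': [-1.407, 0.478, 0.022, 1.556, -0.012, 1.109, -0.083], 'qvel': [0.002, -0.001, -0.001, -0.001, -0.0, -0.001, 0.001], 'tau': [-0.0, -59.642, 1.608, -28.12, 0.012, 0.009, 0.0], 'ee_pos': [0.181, 0.65, 0.23], 'ee_rot': [[-0.0, 0.268, 0.963], [-0.002, 0.963, -0.268], [-1.0, -0.002, 0.0]], 'contact_force': [-0.22, 0.109, -0.412], 'torque': [0.012, 0.053, -0.031], 'width': 0.086} 0.0187
scene {'mtx': [[497.3336, 0.0, 287.492], [0.0, 497.3336, 202.8926], [0.0, 0.0, 1.0]], 'dist_coeffs': [0.0086, 0.0, 0.0, 0.0, 0.0], 'eye': [0.0197, -0.6175, 0.9823], 'rotation': [[0.8137, 0.3872, -0.4336], [-0.5813, 0.5341, -0.6139], [-0.0061, 0.7516, 0.6596]]}
box_rim [([295.6, 211.6], 0.71)]
lid_handle [([251.8, 215.4], 0.62), ([246.4, 212.6], 0.56)]
lid_seat [([248.9, 213.6], 0.83)]Traceback (most recent call last):
  File "<stdin>", line 7, in <module>
ValueError: it knows: box_rim, clip_a_tab, clip_b_tab, clip_c_tab, clip_d_tab, grease_tin, lid_handle, lid_seat, oil_bottle, spanner
```

```bash
cat > h.py <<'E'
from rig import r,camera,camera_info,models
import cv2,numpy as np
np.set_printoptions(precision=4,suppress=True)
def cam(c):
    i=camera_info(c); K=np.array(i["mtx"]);D=np.array(i["dist_coeffs"],float)
    if c=="wrist":
        s=r.read_state();T=np.eye(4);T[:3,:3]=s["ee_rot"];T[:3,3]=s["ee_pos"];T=T@np.array(i["hand_eye"]);return K,D,T[:3,3],T[:3,:3]
    return K,D,np.array(i["eye"]),np.array(i["rotation"])
def ray(C,p):
    K,D,e,R=C;u=cv2.undistortPoints(np.array([[p]],float),K,D)[0,0]
    return e,R@np.array([u[0],-u[1],-1.])
def onz(C,p,z):
    e,d=ray(C,p);return e+d*(z-e[2])/d[2]
def tri(rays):
    A=0;b=0
    for e,d in rays:
        d=d/np.linalg.norm(d);P=np.eye(3)-np.outer(d,d);A=A+P;b=b+P@e
    x=np.linalg.solve(A,b);return x,[np.linalg.norm(np.cross(x-e,d/np.linalg.norm(d))) for e,d in rays]
def proj(C,X):
    K,D,e,R=C;x=(np.atleast_2d(X)-e)@R*[1,-1,-1];return cv2.projectPoints(x,np.zeros(3),np.zeros(3),K,D)[0][:,0]
E
python3 - <<'E'
from h import *
for c in("scene","top"):
    im=camera(c);cv2.imwrite(f"pics/{c}0.png",im)
    C=cam(c);print(c,C[2],C[3].tolist())
    for n in("box_rim","lid_handle","lid_seat","clip_a_tab","oil_bottle","grease_tin","spanner"):
        print(n,[(np.round(d["point"],1).tolist(),round(d["confidence"],2)) for d in models.landmark_of(c,n)])
print(camera_info("wrist"))
E
```

```text
scene [ 0.0197 -0.6175  0.9823] [[0.8136741358360322, 0.38718233915237565, -0.4336176160166707], [-0.5812891846637195, 0.5340734176568708, -0.6138961380765463], [-0.006106100594839121, 0.7515686401126678, 0.6596266328270268]]
box_rim [([296.7, 208.3], 0.84)]
lid_handle [([248.0, 208.2], 0.59)]
lid_seat [([250.4, 215.7], 0.57)]
clip_a_tab [([230.7, 201.2], 0.44)]
oil_bottle []
grease_tin [([279.1, 328.9], 0.63)]
spanner [([179.1, 199.8], 0.52)]
top [0.4458 0.2232 1.3705] [[-0.004380040074172217, 0.9908832329300099, -0.13465227048631667], [-0.9999871100223456, -0.003994331068216739, 0.0031345029070941853], [0.0025680806268006152, 0.13466426406990462, 0.9908879557974277]]
box_rim [([296.6, 220.6], 0.89), ([386.7, 305.4], 0.66)]
lid_handle [([261.6, 257.6], 0.65)]
lid_seat [([269.2, 255.3], 0.93)]
clip_a_tab [([235.6, 256.8], 0.51)]
oil_bottle [([341.5, 139.2], 0.87), ([326.0, 165.2], 0.5)]
grease_tin [([384.9, 304.6], 0.73)]
spanner [([192.5, 296.4], 0.95)]
{'mtx': array([[301.7527,   0.    , 276.0091],
       [  0.    , 301.7527, 203.1535],
       [  0.    ,   0.    ,   1.    ]]), 'dist_coeffs': array([-0.0525,  0.    ,  0.    ,  0.    ,  0.    ]), 'hand_eye': array([[-0.0005,  0.307 , -0.9517, -0.1421],
       [ 1.    , -0.0013, -0.001 ,  0.0017],
       [-0.0016, -0.9517, -0.307 , -0.0776],
       [ 0.    ,  0.    ,  0.    ,  1.    ]])}
```

View pics/scene0.png

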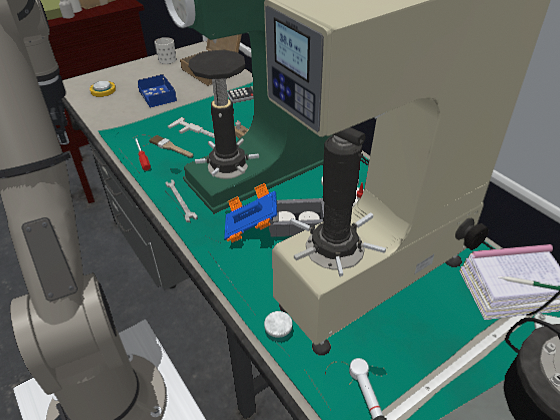

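View pics/top0.png

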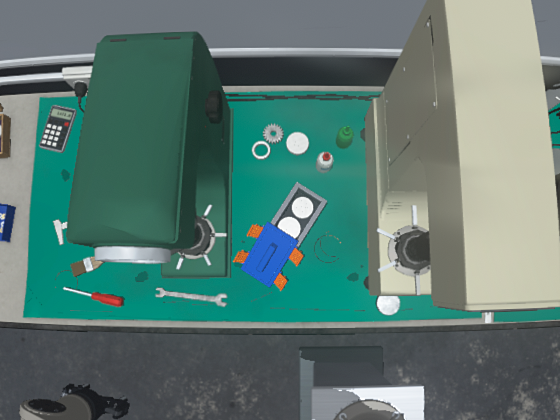

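```bash
python3 - <<'E'
from h import *
C=cam("top");print(C[0])
for n,p,z in [("boxfar-l",(299,184),.06),("far-r",(326,201),.06),("near-r",(298,246),.06),("rim",(296.6,220.6),.06),("lid seat",(269.2,255.3),.03),("handle",(265,258),.06),("benchedge",(280,322),0),("greenbase R",(231,276),.05),("greenbaseR far",(231,110),.3),("greenbaseR far",(231,110),.1),("beige base L",(369,290),.1),("beige front top",(440,300),.4),("beige",(380,100),.1),("green head front",(150,262),.35),("oil",(341,139),0),("oil w",(326,165),0),("tin",(388,304),.031),("spanner",(192,296),0)]: print(n,onz(C,p,z))
S=cam("scene")
for n,p,z in [("rim",(296.7,208.3),.06),("green base corner",(185,175),0.0),("green base front r",(215,207),0),("beige base front near",(275,262),.08),("beige r",(320,320),.08),("tin",(279,325),.02)]: print("S",n,onz(S,p,z))
im=cv2.imread("pics/top0.png")[150:310,210:370];cv2.imwrite("pics/topc.png",cv2.resize(im,None,fx=3.7,fy=3.7,interpolation=cv2.INTER_CUBIC))
im=cv2.imread("pics/scene0.png")[160:260,200:370];cv2.imwrite("pics/scc.png",cv2.resize(im,None,fx=4,fy=4,interpolation=cv2.INTER_CUBIC))
E
```

```text
[[486.12     0.     288.4801]
 [  0.     486.12   216.6733]
 [  0.       0.       1.    ]]
boxfar-l [0.7143 0.1898 0.06  ]
far-r [0.6667 0.1162 0.06  ]
near-r [0.5438 0.1937 0.06  ]
rim [0.613  0.1971 0.06  ]
lid seat [0.5207 0.2726 0.03  ]
handle [0.5118 0.2828 0.06  ]
benchedge [0.336  0.2438 0.    ]
greenbase R [0.4637 0.3755 0.05  ]
greenbaseR far [0.841  0.3518 0.3   ]
greenbaseR far [0.9148 0.3758 0.1   ]
beige base L [0.4246 0.0101 0.1   ]
beige front top [ 0.4071 -0.0842  0.4   ]
beige [ 0.944  -0.0361  0.1   ]
green head front [0.4885 0.5144 0.35  ]
oil [0.8609 0.0641 0.    ]
oil w [0.7826 0.1096 0.    ]
tin [ 0.3843 -0.0536  0.031 ]
spanner [0.4079 0.4913 0.    ]
S rim [0.6335 0.2074 0.06  ]
S green base corner [ 0.4783  0.5997 -0.    ]
S green base front r [0.4804 0.4081 0.    ]
S beige base front near [0.4622 0.0634 0.08  ]
S beige r [ 0.4463 -0.1321  0.08  ]
S tin [ 0.39   -0.0556  0.02  ]
```

View pics/topc.png

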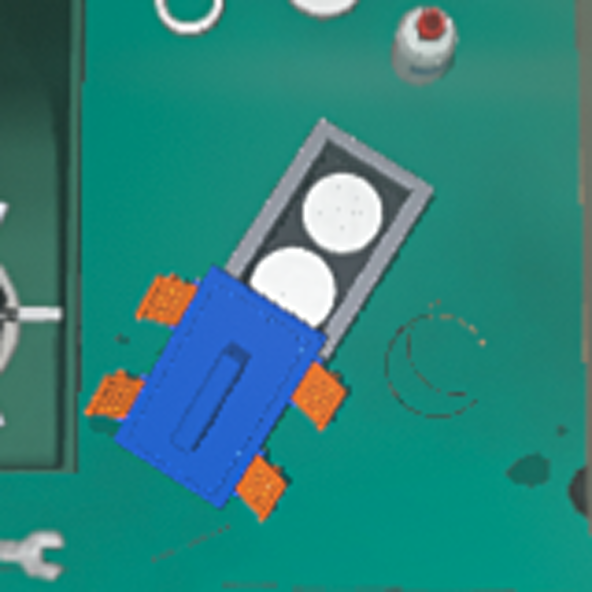

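Request:
carry_out:
  plan:
    - [[0,0,0],[0,-0.02,0.018],1]
    - [[0,0,0],[0,-0.037,0.034],1]
    - [[0,0,0],[0,-0.037,0.034],1]
    - [[0,0,0],[0,-0.037,0.034],1]
    - [[0,0,0],[0,-0.037,0.034],1]
    - [[0,0,0],[0,-0.037,0.034],1]
    - [[0,0,0],[0,-0.037,0.034],1]
    - [[0,0,0],[0,-0.037,0.034],1]
    - [[0,0,0],[0,-0.037,0.034],1]
    - [[0,0,0],[0,-0.037,0.034],1]

```text
clock: 2.0
ee_pos: [0.3982, 0.2234, 0.2317]
ee_rot: [[0.001, 0.268, 0.963], [0.001, 0.963, -0.268], [-1.0, 0.001, 0.0]]
contact_force: [0.1, 0.1, 0.4]
width: 0.0854
```

Request:
carry_out:
  plan:
    - [[0,0,0],[-0.01,0.009,0.027],1]
    - [[0,0,0],[-0.01,0.009,0.027],1]
    - [[0,0,0],[-0.01,0.009,0.027],1]
    - [[0,0,0],[-0.01,0.009,0.027],1]
    - [[0,0,0],[-0.01,0.009,0.027],1]
    - [[1.1,0,0],[0,0,0],1]
    - [[1.1,0,0],[0,0,0],1]
    - [[1.0,0,0],[0,0,0],1]
    - [[0,0,0],[0,0,0],1]

```text
clock: 2.9
ee_pos: [0.5397, 0.2323, 0.2813]
ee_rot: [[0.0, 0.524, 0.852], [-0.0, 0.852, -0.524], [-1.0, -0.0, 0.0]]
contact_force: [0.9, 0.3, 0.6]
width: 0.0855
```

```bash
python3 - <<'E'
from h import *
print(r.read_state()["ee_pos"],r.read_state()["ee_rot"])
C=cam("wrist");im=camera("wrist");cv2.imwrite("pics/w1.png",im)
np.savez("w1.npz",K=C[0],D=C[1],e=C[2],R=C[3])
for n in("box_rim","lid_handle","lid_seat","clip_a_tab"):
    print(n,[(np.round(d["point"],1).tolist(),round(d["confidence"],2)) for d in models.landmark_of("wrist",n)])
E
```

```text
[0.5397 0.2323 0.2813] [[ 0.0001  0.5242  0.8516]
 [-0.0001  0.8516 -0.5242]
 [-1.     -0.      0.0001]]
box_rim [([286.4, 239.9], 0.77)]
lid_handle [([301.6, 132.1], 0.61)]
lid_seat [([297.5, 139.9], 0.67)]
clip_a_tab [([355.9, 97.4], 0.89)]
```

View pics/w1.png

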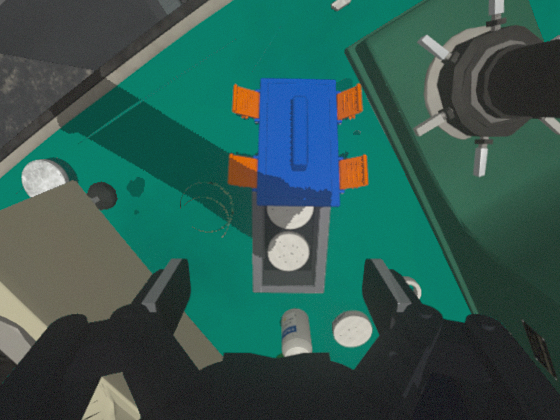

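```bash
cat > fit.py <<'E'
from h import *
from scipy.optimize import least_squares
from scipy.spatial.transform import Rotation as Ro
w=np.load("w1.npz");W=(w["K"],w["D"],w["e"],w["R"]);T=cam("top")
def blue(f):
    im=cv2.imread(f);b,g,rr=[im[...,i].astype(int) for i in range(3)]
    m=((b>80)&(b>1.6*rr+20)&(b>1.3*g+10)).astype(np.uint8)
    n,l,s,_=cv2.connectedComponentsWithStats(m)
    return m,l,s
for f in("pics/w1.png","pics/top0.png"):
    m,l,s=blue(f)
    for k in range(1,len(s)):
        if s[k,4]>300:
            c=max(cv2.findContours((l==k).astype(np.uint8),0,1)[0],key=cv2.contourArea)
            print(f,s[k],cv2.approxPolyDP(cv2.convexHull(c),4,True)[:,0].tolist())
E
python3 fit.py
python3 - <<'E'
import cv2,numpy as np
a=cv2.imread("pics/w1.png")[60:310,215:385]
cv2.imwrite("pics/w1c.png",cv2.resize(cv2.convertScaleAbs(a,alpha=1.5,beta=20),None,fx=2.4*1.33,fy=2.4,interpolation=cv2.INTER_CUBIC) if 0 else cv2.resize(cv2.convertScaleAbs(a,alpha=1.5,beta=20),None,fx=2.4,fy=2.4,interpolation=cv2.INTER_CUBIC))
E
```

```text
pics/w1.png [  252    78    93   129 10158] [[261, 78], [335, 80], [343, 158], [339, 205], [257, 204], [252, 190], [255, 90]]
pics/top0.png [ 241  222   57   65 1977] [[267, 222], [297, 240], [270, 286], [241, 269]]
```

View pics/w1c.png

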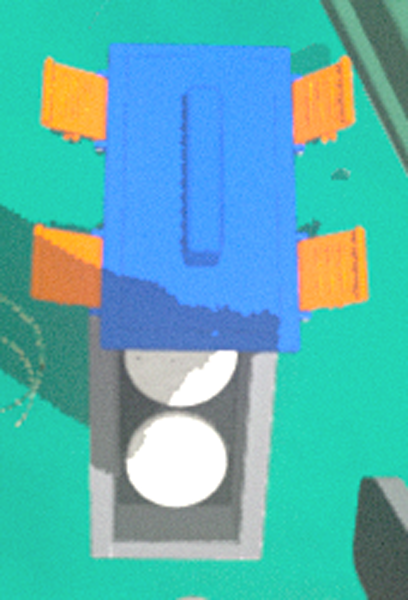

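```bash
cat > fit2.py <<'E'
from h import *
from scipy.optimize import least_squares
from scipy.spatial.transform import Rotation as Ro
w=np.load("w1.npz");W=(w["K"],w["D"],w["e"],w["R"]);T=cam("top")
c=lambda p:(215+p[0]/2.4,60+p[1]/2.4); t=lambda p:(210+p[0]/3.7,150+p[1]/3.7)
bw=np.array([c((92,557)),c((262,557))]); bt=np.array([t((322,120)),t((432,188))])
lw=np.array([c((109,44)),c((289,46)),c((299,351)),c((103,350))]); lt=np.array([t((116,437)),t((220,508)),t((327,335)),t((217,267))])
# order: wrist near-left(-y),near-right(+y),far-right(+y),far-left(-y); top: near +y, near -y, far -y, far +y
LX=lambda o:np.array([[sx*.084,sy*.049,.008] for sx,sy in o])
ow=[(-1,-1),(-1,1),(1,1),(1,-1)];ot=[(-1,1),(-1,-1),(1,-1),(1,1)]
def M(p): return Ro.from_euler("ZYX",[p[3],p[4],p[5]]).as_matrix()
bwl=c((91,400));bwr=c((270,440))  # points on long edges in wrist picture
def box(p): return np.array([p[0],p[1],.06]),Ro.from_euler("Z",p[2]).as_matrix()
def edge(C,o,R,sy,px):
    a=proj(C,[o+R@[-.083,sy*.05,0],o+R@[.083,sy*.05,0]]);d=a[1]-a[0];return (d[0]*(px[1]-a[0,1])-d[1]*(px[0]-a[0,0]))/np.linalg.norm(d)
def res(p,ww=1,wt=1):
    o,R=box(p[:3]);q=p[3:];Q=M(q)
    f=lambda s,L:[*s]
    e=[(proj(W,o+np.array([[.083,-.05,0],[.083,.05,0]])@R.T)-bw).ravel()*ww,
       (proj(T,o+np.array([[.083,.05,0],[.083,-.05,0]])@R.T)-bt).ravel()*wt,
       (proj(W,q[:3]+LX(ow)@Q.T)-lw).ravel()*ww,(proj(T,q[:3]+LX(ot)@Q.T)-lt).ravel()*wt,
       np.array([edge(W,o,R,-1,bwl),edge(W,o,R,1,bwr)])*ww]
    return np.concatenate(e)
p0=[.615,.197,-.55,.52,.26,.042,-.55,-.52,0]
for ww,wt in((1,1),(1,.1)):
    s=least_squares(res,p0,args=(ww,wt));print(s.x,"rms",np.sqrt(np.mean(s.fun**2)));
    p=s.x;Q=M(p[3:]);print("handle",p[3:6]+Q@[0,0,.029],"lidx",Q[:,0],"rel in box",Ro.from_euler("Z",-p[2]).apply(p[3:6]-[p[0],p[1],0]))
print(np.round(s.fun,1))
E
python3 fit2.py
```

```text
[ 0.6255  0.2043 -0.5714  0.5254  0.2753  0.0347 -0.5627 -0.4872  0.0095] rms 1.1021985075969012
handle [0.5138 0.2823 0.0603] lidx [ 0.7474 -0.4714  0.4681] rel in box [-0.1225  0.0056  0.0347]
[ 0.6254  0.2046 -0.562   0.5259  0.2762  0.0345 -0.5586 -0.4788  0.0031] rms 0.20402959355482503
handle [0.5145 0.2832 0.0603] lidx [ 0.7526 -0.4704  0.4607] rel in box [-0.1224  0.0075  0.0345]
[-0.  -0.3  0.2  0.3 -0.3 -0.1 -0.1 -0.1 -0.1  0.   0.  -0.  -0.   0.1
  0.  -0.1 -0.3  0.  -0.1 -0.  -0.1 -0.1 -0.3 -0.2 -0.5  0.4]
```

```bash
cat >> fit2.py <<'E'
print("constrained")
def full(v): return [v[0],v[1],v[2],v[3],v[4],.042,v[5],-.5236,0]
for ww,wt in((1,1),(1,.1)):
    s=least_squares(lambda v:res(full(v),ww,wt),[.62,.2,-.56,.525,.275,-.56]);p=np.array(full(s.x));Q=M(p[3:])
    print(s.x,np.sqrt(np.mean(s.fun**2)),"handle",p[3:6]+Q@[0,0,.029],"rel",Ro.from_euler("Z",-p[2]).apply(p[3:6]-[p[0],p[1],0]))
print(np.round(s.fun,1))
E
python3 fit2.py | sed -n '/constr/,$p'
```

```text
constrained
[ 0.6255  0.2043 -0.5714  0.5243  0.2753 -0.5638] 1.181666327903924 handle [0.5121 0.2831 0.0671] rel [-0.1235  0.005   0.042 ]
[ 0.6254  0.2046 -0.562   0.5245  0.2763 -0.5612] 0.4292217753037946 handle [0.5122 0.284  0.0671] rel [-0.1236  0.0069  0.042 ]
[-0.  -0.3  0.2  0.3 -0.3 -0.1 -0.1 -0.1 -0.5 -0.2  0.3  0.1  1.4  0.3
 -1.2 -0.1 -0.3  0.  -0.1 -0.  -0.2 -0.  -0.4 -0.1 -0.5  0.4]
```

Request:
carry_out:
  plan:
    - [[0,0,0],[0.015,0.004,-0.013],1]
    - [[0,0,0],[0.031,0.0075,-0.026],1]
    - [[0,0,0],[0.031,0.0075,-0.026],1]
    - [[0,0,0],[0.031,0.0075,-0.026],1]
    - [[0.1,0,0],[0.015,0.0035,-0.012],1]
    - [[0,-1.2,0],[0,0,0],1]
    - [[0,-1.2,0],[0,0,0],1]
    - [[0,-1.2,0],[0,0,0],1]
    - [[0,-1.2,0],[0,0,0],1]
    - [[0,-1.2,0],[0,0,0],1]

```text
clock: 4.15
ee_pos: [0.4678, 0.3125, 0.159]
ee_rot: [[0.428, 0.53, 0.733], [-0.265, 0.848, -0.459], [-0.864, 0.002, 0.503]]
contact_force: [-1.2, -0.2, -0.4]
width: 0.0855
```

```bash
python3 - <<'E'
from h import *
from scipy.spatial.transform import Rotation as Ro
C=cam("wrist");im=camera("wrist");cv2.imwrite("pics/w2.png",im)
np.savez("w2.npz",K=C[0],D=C[1],e=C[2],R=C[3])
for n in("lid_handle","lid_seat"): print(n,[(np.round(d["point"],1).tolist(),round(d["confidence"],2)) for d in models.landmark_of("wrist",n)])
Q=Ro.from_euler("ZYX",[-.5612,-.5236,0]).as_matrix();o=np.array([.5244,.276,.042])
P=lambda L:proj(C,o+np.array(L)@Q.T)
print(P([[0,0,.029],[0,0,0]]))
for a in P([[-.084,-.049,.008],[-.084,.049,.008],[.084,.049,.008],[.084,-.049,.008]]): cv2.circle(im,tuple(int(round(v)) for v in a),2,(0,255,255),-1)
for a in P([[x,y,.035] for x in(-.043,.043) for y in(-.009,.009)]): cv2.circle(im,tuple(int(round(v)) for v in a),2,(0,0,255),-1)
cv2.imwrite("pics/w2m.png",im)
E
```

```text
lid_handle [([273.6, 201.2], 0.84)]
lid_seat [([269.8, 188.9], 0.66)]
[[272.0045 200.974 ]
 [272.2547 191.7376]]
```

View pics/w2m.png

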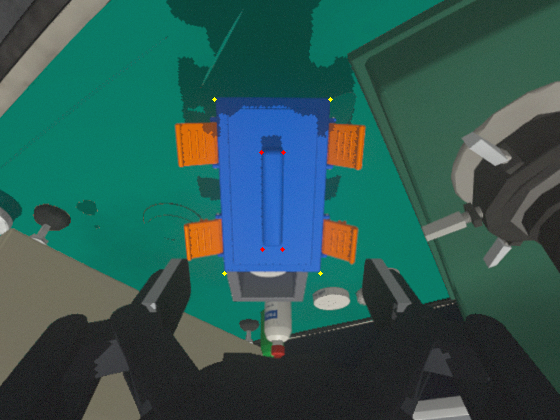

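Request:
carry_out:
  plan:
    - [[0,0,0],[0.035,0,0],1]
    - [[0,0,0],[0.035,0,0],1]
    - [[0,0,0],[0.03,0,0],1]
    - [[0,0,0],[0.015,0,0],1]
    - [[0,0,0],[0.008,0,0],1]
    - [[0,0,0],[0,0,0],1]
    - [[0,0,0],[0,0,0],0]

```text
clock: 5.0
ee_pos: [0.5204, 0.2791, 0.0525]
ee_rot: [[0.424, 0.532, 0.733], [-0.265, 0.847, -0.461], [-0.866, 0.001, 0.499]]
contact_force: [0.6, 0.7, 1.4]
width: 0.0732
```

Request:
carry_out:
  plan:
    - [[0,0,0],[0,0,0],-1]
    - [[0,0,0],[0,0,0],-1]
    - [[0,0,0],[0,0,0],-1]
    - [[0,0,0],[0,0,0],-1]
    - [[0,0,0],[0,0,0],-1]
    - [[0,0,0],[0,0,0],-1]
    - [[0,0,0],[0,0,0],-1]
    - [[0,0,0],[0,0,0],-1]

```text
clock: 5.8
ee_pos: [0.5195, 0.2796, 0.0521]
ee_rot: [[0.424, 0.531, 0.734], [-0.265, 0.848, -0.46], [-0.866, 0.0, 0.5]]
contact_force: [-3.8, 1.4, 7.1]
width: 0.017
```

Request:
carry_out:
  plan:
    - [[0,0,0],[-0.009,0,0.005],-1]
    - [[0,0,0],[-0.017,0,0.01],-1]
    - [[0,0,0],[-0.022,0,0.0125],-1]
    - [[0,0,0],[-0.022,0,0.0125],-1]
    - [[0,0,0],[-0.017,0,0.01],-1]
    - [[0,1.2,0],[0,0,0],-1]
    - [[0,1.2,0],[0,0,0],-1]
    - [[0,1.2,0],[0,0,0],-1]
    - [[0,1.2,0],[0,0,0],-1]
    - [[0,1.2,0],[0,0,0],-1]

```text
clock: 6.8
ee_pos: [0.5194, 0.2791, 0.1532]
ee_rot: [[-0.003, 0.531, 0.848], [0.004, 0.848, -0.531], [-1.0, 0.002, -0.005]]
contact_force: [-0.0, -0.8, -2.6]
width: 0.0168
```

```bash
python3 - <<'E'
from h import *
s=r.read_state();print(s["ee_pos"],s["ee_rot"],s["contact_force"],s["torque"],s["width"])
C=cam("wrist");im=camera("wrist");cv2.imwrite("pics/w3.png",im)
np.savez("w3.npz",K=C[0],D=C[1],e=C[2],R=C[3])
t=camera("top")[140:300,200:360]
cv2.imwrite("pics/v3.png",np.hstack([cv2.resize(im,(800,600))[:,100:600],cv2.resize(t,(300,300)).repeat(2,0)[:600] if 0 else np.vstack([cv2.resize(t,(300,300)),cv2.resize(camera("scene")[130:270,190:360],(300,300))])]))
E
```

```text
[0.5194 0.2791 0.1532] [[-0.0031  0.5305  0.8477]
 [ 0.0038  0.8477 -0.5305]
 [-1.      0.0016 -0.0046]] [-0.0046 -0.8385 -2.6015] [-0.0467 -0.0378  0.0001] 0.016784691658713366
```

View pics/v3.png

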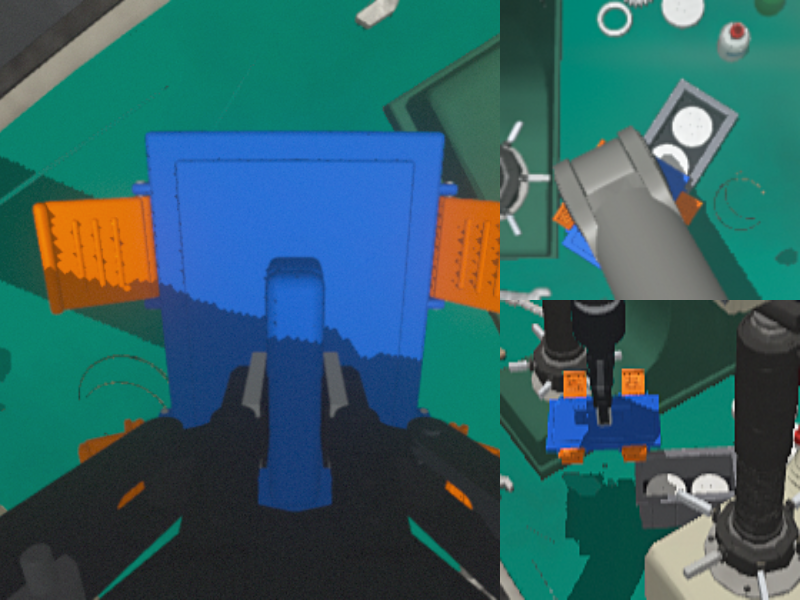

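```bash
python3 - <<'E'
from h import *
from scipy.optimize import least_squares
from scipy.spatial.transform import Rotation as Ro
w=np.load("w3.npz");W=(w["K"],w["D"],w["e"],w["R"])
m=cv2.imread("pics/w3.png");b,g,rr=[m[...,i].astype(int) for i in range(3)]
k=((b>60)&(b>1.6*rr+10)&(b>1.3*g+5))
for row in (96,100,105,110): 
    x=np.where(k[row])[0];print(row,x.min(),x.max())
for col in (190,230,276,320,360):
    y=np.where(k[:,col])[0];print(col,y.min())
p=lambda a:((a[0]+100)/1.42857,a[1]/1.42857)
obs=np.array([p((147,133)),p((443,133)),p((268,261)),p((322,260))])
L=np.array([[-.084,-.049,.008],[-.084,.049,.008],[-.043,-.009,.034],[-.043,.009,.034]])
tcp=np.array([.5194,.2791,.1532])
def f(v):  # seat pos, yaw, pitch
    return (proj(W,v[:3]+L@Ro.from_euler("ZY",[v[3],v[4]]).as_matrix().T)-obs).ravel()
s=least_squares(f,[.5194,.2791,.14,-.56,0]);print(s.x,s.fun.round(2))
g=lambda v:f([v[0],v[1],.1532-.0123,v[2],0.0])
s=least_squares(g,[.5194,.2791,-.56]);print("fixed z/pitch",s.x,s.fun.round(2))
bx=np.array([np.cos(.561),-np.sin(.561)]);d=s.x[:2]-tcp[:2];print("along bx",d@bx,"across",d@[-bx[1],bx[0]])
E
```

```text
96 172 381
100 172 380
105 172 380
110 173 380
190 92
230 92
276 92
320 92
360 92
[ 0.5202  0.2814  0.1482 -0.5577 -0.1475] [ 1.1  -0.55 -1.41 -0.5  -2.97  0.11  3.23  0.8 ]
fixed z/pitch [ 0.5183  0.2825 -0.5577] [-2.83 -5.46  2.58 -5.41 -2.76  5.25  2.99  5.93]
along bx -0.002714523599560238 across 0.002332176332732303
```

```bash
python3 - <<'E'
from h import *
from scipy.optimize import least_squares
from scipy.spatial.transform import Rotation as Ro
w=np.load("w3.npz");W=(w["K"],w["D"],w["e"],w["R"])
p=lambda a:((a[0]+100)/1.42857,a[1]/1.42857)
obs=np.array([(172.3,92.3),(380.3,92.3),(257.6,182),(296,182)])
def run(L,o,fix):
    F=lambda v:(proj(W,np.array(v[:3])+L@Ro.from_euler("ZY",[v[3],v[4]]).as_matrix().T)-o).ravel()
    if fix: s=least_squares(lambda v:F([v[0],v[1],.1532-.0123,v[2],0]),[.52,.28,-.56])
    else: s=least_squares(F,[.52,.28,.14,-.56,0])
    bx=np.array([np.cos(.561),-np.sin(.561)]);d=s.x[:2]-[.5194,.2791];print(s.x,s.fun.round(1),"bx",d@bx,"by",d@[-bx[1],bx[0]])
P=np.array([[-.084,-.049,.008],[-.084,.049,.008]])
for z in(.023,.035): 
    L=np.vstack([P,[[-.043,-.008,z],[-.043,.008,z]]]);o=obs.copy()
    if z>.03:o[2:,1]=194
    for fx in(0,1): run(L,o,fx)
run(P,obs[:2],1)
a=cv2.imread("pics/w3.png")[85:300,150:400];cv2.imwrite("pics/w3c.png",cv2.resize(cv2.convertScaleAbs(a,alpha=1.8,beta=20),None,fx=2.7,fy=2.7,interpolation=cv2.INTER_CUBIC))
E
```

```text
[ 0.5203  0.2814  0.1523 -0.5568 -0.1622] [-0.2  0.3  0.4  0.1  0.7 -0.1 -0.9 -0.2] bx -0.0005068588060443616 by 0.002436736750697593
[ 0.5194  0.282  -0.5566] [-1.9 -1.9  2.2 -2.1  1.3  2.3 -1.5  2.2] bx -0.00154387862445462 by 0.0024491155566191527
[ 0.5195  0.2819  0.1331 -0.5568  0.0655] [-0.2  0.2  0.4  0.1  0.5 -0.1 -0.7 -0.2] bx -0.0014114068183367695 by 0.00242651571247296
[ 0.5203  0.2814 -0.5569] [-1.8  0.5  2.   0.3 -0.3 -0.2  0.1 -0.3] bx -0.0004955974327393964 by 0.002409678491562841
[ 0.5201  0.2814 -0.5575] [-1.9  0.2  1.9  0.2] bx -0.0006029482490493422 by 0.0023213467698755723
```

View pics/w3c.png

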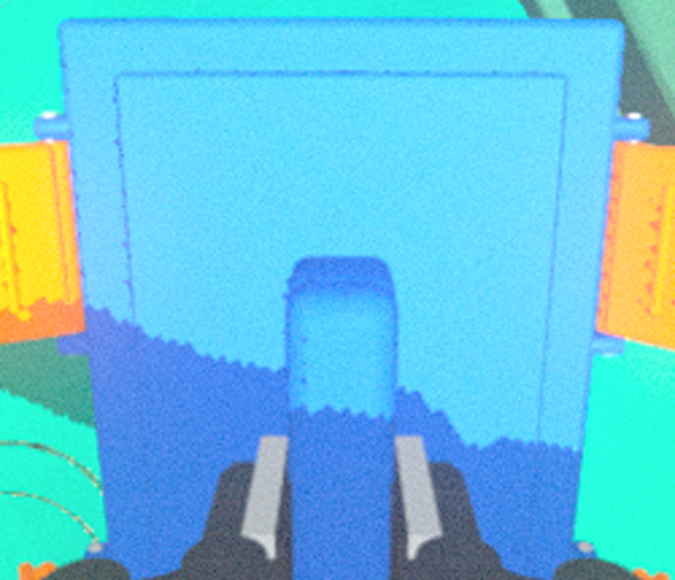

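Request:
carry_out:
  plan:
    - [[0,0,0],[0,-0.002,0.018],-1]
    - [[0,0,0],[0,-0.003,0.035],-1]
    - [[0,0,0],[0,-0.003,0.037],-1]
    - [[0,0,0],[0,-0.002,0.026],-1]
    - [[0,0,0],[0,0,0.014],-1]
    - [[0,0,0],[0.01,0,0],-1]
    - [[0,0,0],[0.02,0,0],-1]
    - [[0,0,0],[0.02,0,0],-1]
    - [[0,0,0],[0.014,0,0],-1]
    - [[0,0,0],[0,0,0],-1]

```text
clock: 7.95
ee_pos: [0.6211, 0.2031, 0.0852]
ee_rot: [[-0.005, 0.529, 0.849], [-0.002, 0.849, -0.529], [-1.0, -0.004, -0.004]]
contact_force: [0.1, 0.2, -2.3]
width: 0.0165
```

```bash
python3 - <<'E'
from h import *
s=r.read_state();print(s["ee_pos"],s["ee_rot"][:,2],s["contact_force"])
C=cam("wrist");im=camera("wrist");cv2.imwrite("pics/w4.png",im);np.savez("w4.npz",K=C[0],D=C[1],e=C[2],R=C[3])
sc=camera("scene");cv2.imwrite("pics/s4.png",sc);t=camera("top");cv2.imwrite("pics/t4.png",t)
z=lambda a,x,y,w,h,W,H:cv2.resize(cv2.convertScaleAbs(a[y:y+h,x:x+w],alpha=1.5,beta=15),(W,H),interpolation=cv2.INTER_CUBIC)
print(proj(cam("scene"),[.6254,.2046,.06]),proj(cam("top"),[.6254,.2046,.06]))
cv2.imwrite("pics/v4.png",np.vstack([np.hstack([z(sc,240,170,110,80,440,320),z(t,250,175,90,80,360,320)]),z(im,100,60,360,126,800,280)]))
E
```

```text
[0.6211 0.2031 0.0852] [ 0.8488 -0.5287 -0.0036] [ 0.1378  0.1938 -2.2699]
[[294.9428 209.983 ]] [[293.7985 216.0871]]
```

View pics/v4.png

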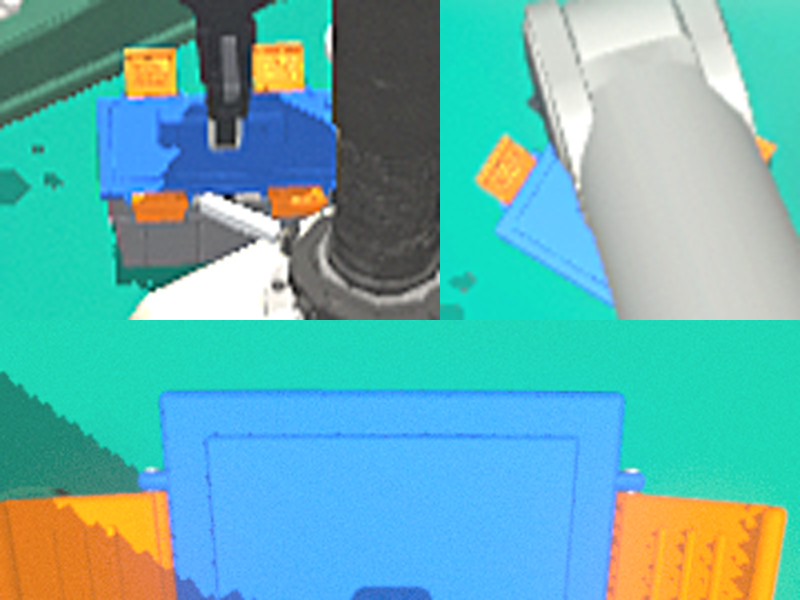

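```bash
python3 - <<'E'
from h import *
from scipy.spatial.transform import Rotation as Ro
S=cam("scene");B=Ro.from_euler("Z",-.561).as_matrix()
cr=lambda a:((a-[240,170])*4).round(1).tolist()
o=np.array([.6254,.2046,.06]);by=B[:,1]
for sh in (0,-.0027):
  b=o+by*sh
  print("box rim near-y top, bot, bench tub",[cr(a) for a in proj(S,b+np.array([[-.083,-.05,0],[-.083,-.05,-.005],[-.075,-.04,-.06],[-.075,.04,-.06]])@B.T)])
seat=np.array([.6211,.2031,.0852-.0123]);
for dx in(0,.0013):
  print("lid",[cr(a) for a in proj(S,seat+B[:,0]*dx+np.array([[-.084,-.049,0],[-.084,-.049,.008],[-.084,.049,.008]])@B.T)])
a=cv2.imread("pics/s4.png")[190:245,255:325];cv2.imwrite("pics/s4c.png",cv2.resize(cv2.convertScaleAbs(a,alpha=2,beta=20),None,fx=10,fy=10,interpolation=cv2.INTER_CUBIC))
E
```

```text
box rim near-y top, bot, bench tub [[101.6, 215.3], [101.9, 220.6], [115.8, 267.3], [112.4, 189.0]]
box rim near-y top, bot, bench tub [[101.7, 218.0], [102.0, 223.4], [115.9, 270.1], [112.5, 191.6]]
lid [[95.3, 204.1], [94.8, 195.4], [91.5, 99.8]]
lid [[97.2, 204.1], [96.8, 195.3], [93.4, 99.8]]
```

View pics/s4c.png

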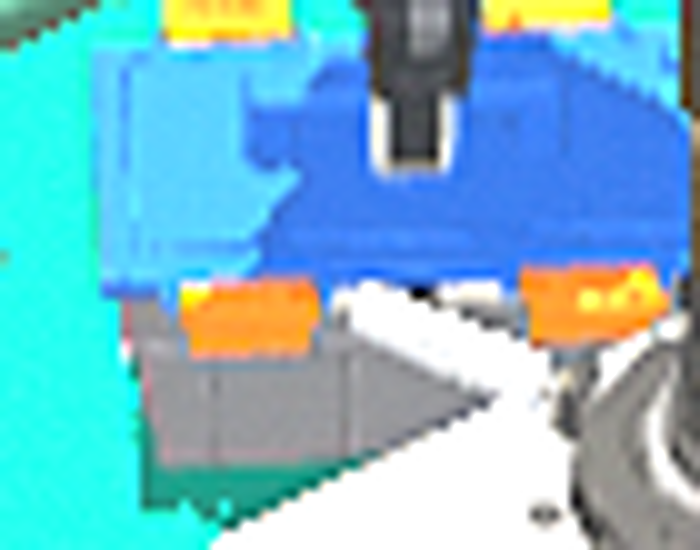

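Request:
carry_out:
  plan:
    - [[0,0,0],[0,0.0005,0.0037],-1]
    - [[0,0,0],[0,0,0],-1]
    - [[0,0,0],[0.003,0,0],-1]
    - [[0,0,0],[0.003,0,0],-1]
    - [[0,0,0],[0.002,0,0],-1]
    - [[0,0,0],[0,0,0],-1]

```text
clock: 8.7
ee_pos: [0.6274, 0.2001, 0.0795]
ee_rot: [[-0.001, 0.531, 0.847], [-0.0, 0.847, -0.531], [-1.0, -0.001, -0.001]]
contact_force: [0.2, -0.7, -2.3]
width: 0.0168
```

Request:
carry_out:
  plan:
    - [[0,0,0],[0,0,0],-1]
    - [[0,0,0],[0,0,0],-1]

```text
clock: 8.9
ee_pos: [0.6279, 0.2002, 0.0802]
ee_rot: [[0.0, 0.531, 0.847], [0.0, 0.847, -0.531], [-1.0, 0.0, 0.0]]
contact_force: [0.4, -0.3, -2.7]
width: 0.0169
```

Request:
carry_out:
  plan:
    - [[0,0,0],[0,0,-0.0015],-1]
    - [[0,0,0],[0.002,0,0],-1]
    - [[0,0,0],[0.002,0,0],-1]
    - [[0,0,0],[0,0,0],-1]
    - [[0,0,0],[0,0,0],-1]
    - [[0,0,0],[0,0,0],-1]

```text
clock: 9.5
ee_pos: [0.6266, 0.201, 0.0761]
ee_rot: [[0.0, 0.531, 0.847], [-0.0, 0.847, -0.531], [-1.0, 0.0, 0.0]]
contact_force: [0.6, -0.2, -1.9]
width: 0.0166
```

Request:
carry_out:
  plan:
    - [[0,0,0],[0.001,0,0],-1]
    - [[0,0,0],[0.001,0,0],-1]
    - [[0,0,0],[0,0,0],-1]
    - [[0,0,0],[0,0,0],-1]

```text
clock: 9.9
ee_pos: [0.6265, 0.2009, 0.074]
ee_rot: [[-0.0, 0.531, 0.847], [-0.0, 0.847, -0.531], [-1.0, -0.0, -0.0]]
contact_force: [0.1, 0.5, -2.2]
width: 0.0168
```

Request:
carry_out:
  plan:
    - [[0,0,0],[0.001,0,0],-1]
    - [[0,0,0],[0,0,0],-1]
    - [[0,0,0],[0,0,0],-1]

```text
clock: 10.2
ee_pos: [0.6265, 0.201, 0.0731]
ee_rot: [[-0.0, 0.531, 0.847], [-0.0, 0.847, -0.531], [-1.0, -0.0, -0.0]]
contact_force: [0.1, -0.2, -2.5]
width: 0.0167
```

Request:
carry_out:
  plan:
    - [[0,0,0],[0.001,0,0],-1]
    - [[0,0,0],[0,0,0],-1]
    - [[0,0,0],[0,0,0],-1]

```text
clock: 10.5
ee_pos: [0.6265, 0.201, 0.0721]
ee_rot: [[-0.0, 0.531, 0.847], [0.0, 0.847, -0.531], [-1.0, 0.0, -0.0]]
contact_force: [-0.6, 0.5, -2.7]
width: 0.0168
```

Request:
carry_out:
  plan:
    - [[0,0,0],[0.001,0,0],-1]
    - [[0,0,0],[0,0,0],-1]
    - [[0,0,0],[0,0,0],-1]

```text
clock: 10.8
ee_pos: [0.6266, 0.201, 0.0712]
ee_rot: [[0.0, 0.531, 0.847], [0.0, 0.847, -0.531], [-1.0, 0.0, 0.0]]
contact_force: [0.1, -0.6, -1.5]
width: 0.0167
```

Request:
carry_out:
  plan:
    - [[0,0,0],[0.001,0,0],-1]
    - [[0,0,0],[0,0,0],-1]
    - [[0,0,0],[0,0,0],-1]

```text
clock: 11.1
ee_pos: [0.6267, 0.201, 0.0711]
ee_rot: [[0.0, 0.531, 0.847], [0.0, 0.847, -0.531], [-1.0, 0.0, 0.0]]
contact_force: [-3.5, -1.4, 6.2]
width: 0.0164
```

Request:
carry_out:
  plan:
    - [[0,0,0],[0.001,0,0],-1]
    - [[0,0,0],[0,0,0],-1]
    - [[0,0,0],[0,0,0],-1]

```text
clock: 11.4
ee_pos: [0.6267, 0.201, 0.0711]
ee_rot: [[0.0, 0.531, 0.847], [0.001, 0.847, -0.531], [-1.0, 0.001, -0.0]]
contact_force: [-6.2, -2.4, 13.6]
width: 0.0166
```

Request:
carry_out:
  plan:
    - [[0,0,0],[0,-0.0007,-0.0007],-1]
    - [[0,0,0],[0,0,0],-1]
    - [[0,0,0],[0,0,0],-1]

```text
clock: 11.7
ee_pos: [0.6267, 0.201, 0.0711]
ee_rot: [[0.002, 0.531, 0.847], [0.001, 0.847, -0.531], [-1.0, 0.002, 0.001]]
contact_force: [-2.5, -0.7, 9.1]
width: 0.017
```

Request:
carry_out:
  plan:
    - [[0,0,0],[0,0,0],-0.3]
    - [[0,0,0],[0,0,0],-0.3]
    - [[0,0,0],[0,0,0],-0.3]
    - [[0,0,0],[0,0,0],-0.3]

```text
clock: 12.1
ee_pos: [0.6255, 0.2008, 0.0689]
ee_rot: [[-0.0, 0.531, 0.847], [-0.0, 0.847, -0.531], [-1.0, -0.0, -0.0]]
contact_force: [0.4, 0.0, -0.5]
width: 0.0299
```

Request:
carry_out:
  plan:
    - [[0,0,0],[-0.01,0,0],-0.3]
    - [[0,0,0],[-0.02,0,0],-0.3]
    - [[0,0,0],[-0.035,0,0],-0.3]
    - [[0,0,0],[-0.04,0,0],-0.3]
    - [[0,0,0],[-0.04,0,0],-0.3]
    - [[0,0,0],[-0.025,0,-0.015],-1]
    - [[0,0,0],[0,0,-0.015],-1]
    - [[0,0,0],[0,0,0],-1]
    - [[0,0,0],[0,0,0],-1]
    - [[0,0,0],[0,0,0],-1]

```text
clock: 13.1
ee_pos: [0.6, 0.2159, 0.2379]
ee_rot: [[-0.002, 0.532, 0.847], [-0.001, 0.847, -0.532], [-1.0, -0.002, -0.001]]
contact_force: [-0.8, -0.5, -1.0]
width: 0.0002
```

```bash
python3 - <<'E'
from h import *
s=r.read_state();print(s["ee_pos"],s["ee_rot"][:,2],s["contact_force"])
C=cam("wrist");im=camera("wrist");cv2.imwrite("pics/w5.png",im);np.savez("w5.npz",K=C[0],D=C[1],e=C[2],R=C[3])
sc=camera("scene");cv2.imwrite("pics/s5.png",sc);t=camera("top");cv2.imwrite("pics/t5.png",t)
for n in("box_rim","lid_handle","lid_seat","clip_a_tab"):
    print(n,[(np.round(d["point"],1).tolist(),round(d["confidence"],2)) for d in models.landmark_of("wrist",n)])
z=lambda a,x,y,w,h,W,H:cv2.resize(cv2.convertScaleAbs(a[y:y+h,x:x+w],alpha=1.6,beta=15),(W,H),interpolation=cv2.INTER_CUBIC)
cv2.imwrite("pics/v5.png",np.hstack([z(im,180,60,200,240,500,600),z(sc,250,175,75,75,300,300).repeat(1,0) if 0 else np.vstack([z(sc,250,175,75,75,300,300),np.full((300,300,3),0,np.uint8)])]))
E
```

```text
[0.6    0.2159 0.2379] [ 0.847  -0.5315 -0.0006] [-0.8285 -0.5355 -1.0418]
box_rim []
lid_handle [([279.9, 218.3], 0.78)]
lid_seat [([277.4, 205.7], 0.98)]
clip_a_tab [([345.9, 170.6], 0.91)]
```

View pics/v5.png

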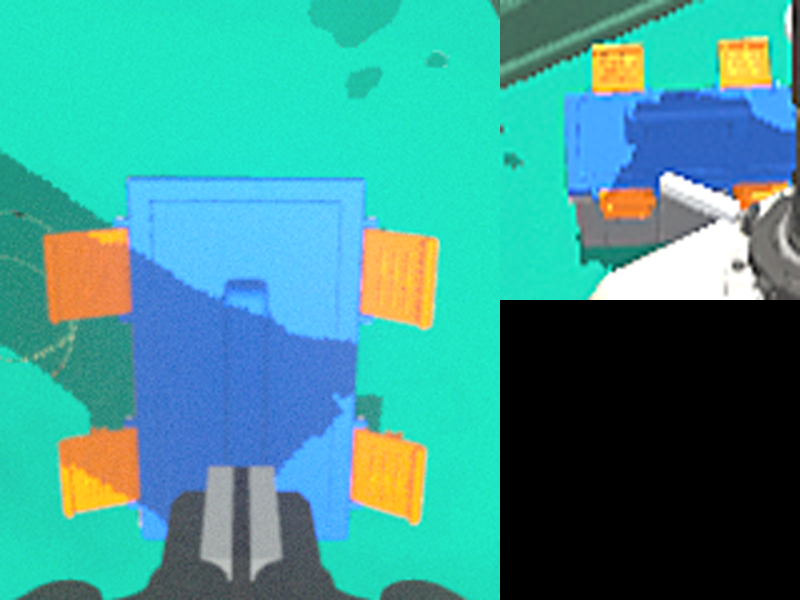

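Request:
carry_out:
  plan:
    - [[0,0,0],[0.02,0.0015,-0.03],-1]
    - [[0,0,0],[0.04,0,0],-1]
    - [[0,0,0],[0.04,0,0],-1]
    - [[0,0,0],[0.04,0,0],-1]
    - [[0,0,0],[0.02,0,0],-1]
    - [[0,0,0],[0,0,0],-1]
    - [[0,0,0],[0,0,0],-1]
    - [[0,0,0],[0,0,0],-1]
    - [[0,0,0],[0,0,0],-1]

```text
clock: 14.35
ee_pos: [0.5767, 0.2344, 0.0809]
ee_rot: [[0.003, 0.531, 0.847], [0.002, 0.847, -0.531], [-1.0, 0.003, 0.001]]
contact_force: [-0.0, 0.1, 0.3]
width: -0.0
```

Request:
carry_out:
  plan:
    - [[0,0,0],[0.002,0,0],-1]
    - [[0,0,0],[0.002,0,0],-1]
    - [[0,0,0],[0.002,0,0],-1]
    - [[0,0,0],[0.002,0,0],-1]
    - [[0,0,0],[0,0,0],-1]
    - [[0,0,0],[0,0,0],-1]
    - [[0,0,0],[0,0,0],-1]

```text
clock: 15.05
ee_pos: [0.5755, 0.2339, 0.0711]
ee_rot: [[-0.0, 0.531, 0.847], [0.0, 0.847, -0.531], [-1.0, -0.0, -0.0]]
contact_force: [0.1, 0.1, 0.2]
width: 0.0003
```

Request:
carry_out:
  plan:
    - [[0,0,0],[0.001,0,0],-1]
    - [[0,0,0],[0.001,0,0],-1]
    - [[0,0,0],[0.001,0,0],-1]
    - [[0,0,0],[0,0,0],-1]
    - [[0,0,0],[0,0,0],-1]

```text
clock: 15.55
ee_pos: [0.5755, 0.2339, 0.0682]
ee_rot: [[0.0, 0.531, 0.847], [0.0, 0.847, -0.531], [-1.0, 0.0, 0.0]]
contact_force: [-0.4, 1.3, 1.2]
width: 0.0001
```

Request:
carry_out:
  plan:
    - [[0,0,0],[0.001,0,0],-1]
    - [[0,0,0],[0,0,0],-1]
    - [[0,0,0],[0,0,0],-1]

```text
clock: 15.85
ee_pos: [0.5756, 0.2339, 0.0682]
ee_rot: [[0.0, 0.531, 0.847], [0.0, 0.847, -0.531], [-1.0, 0.0, -0.0]]
contact_force: [-2.9, -1.8, 10.0]
width: -0.0
```

Request:
carry_out:
  plan:
    - [[0,0,0],[-0.02,0,0],-1]
    - [[0,0,0],[-0.035,0,0],-1]
    - [[0,0,0],[0,0,0.03],-1]
    - [[0,0,0],[0,0,0.04],-1]
    - [[0,0,0],[0,0,0.04],-1]
    - [[0,0,0],[0,0,0.012],-1]
    - [[0,0,0],[0,0,0],-1]
    - [[0,0,0],[0.02,0,0],-1]
    - [[0,0,0],[0.02,0,0],-1]
    - [[0,0,0],[0.01,0,0],-1]

```text
clock: 16.85
ee_pos: [0.6762, 0.171, 0.07]
ee_rot: [[-0.004, 0.529, 0.849], [0.0, 0.849, -0.529], [-1.0, -0.002, -0.004]]
contact_force: [-0.4, 0.9, -0.7]
width: 0.0
```

Request:
carry_out:
  plan:
    - [[0,0,0],[0.001,0,0],-1]
    - [[0,0,0],[0.001,0,0],-1]
    - [[0,0,0],[0.001,0,0],-1]
    - [[0,0,0],[0.001,0,0],-1]
    - [[0,0,0],[0.001,0,0],-1]
    - [[0,0,0],[0,0,0],-1]
    - [[0,0,0],[0,0,0],-1]

```text
clock: 17.55
ee_pos: [0.6793, 0.1693, 0.0682]
ee_rot: [[0.001, 0.531, 0.847], [0.001, 0.847, -0.531], [-1.0, 0.001, 0.001]]
contact_force: [-0.6, 0.1, 5.4]
width: -0.0001
```

```bash
python3 - <<'E'
from h import *
T=cam("top");S=cam("scene")
def vert(pt,ps):
    e,d=ray(T,pt);f,g=ray(S,ps)
    A=np.array([[d[0],-g[0]],[d[1],-g[1]]]);s=np.linalg.solve(A,(f-e)[:2]);print(pt,ps,"xy",(e+s[0]*d)[:2],"z top",(e+s[0]*d)[2],"z scene",(f+s[1]*g)[2])
vert((437,303),(263,105));vert((437,303),(266,20))
print(r.read_state()["q"])
a=cv2.imread("pics/s5.png")[0:330,240:500];b=cv2.imread("pics/top0.png")[0:330,350:560]
cv2.imwrite("pics/v6.png",np.hstack([cv2.resize(a,None,fx=1.7,fy=1.7),cv2.resize(b,None,fx=1.7,fy=1.7)]))
E
```

```text
(437, 303) (263, 105) xy [0.4143 0.0105] z top 0.684695205604816 z scene 0.5527021641803003
(437, 303) (266, 20) xy [ 0.4107 -0.0135] z top 0.6072665040118284 z scene 0.7051237097955434
[-0.4777  0.6936  0.2146  1.6203 -0.1831  0.8463  0.8212]
```

View pics/v6.png

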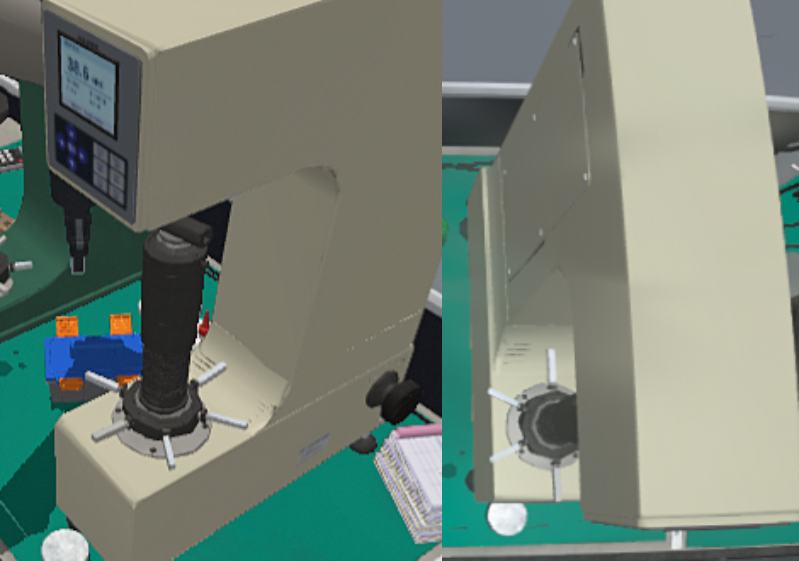

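Request:
carry_out:
  plan:
    - [[0,0,0],[-0.03,0,0],-1]
    - [[0,0,0],[-0.04,0,0],-1]
    - [[0,0,0],[-0.02,0,-0.0165],-1]
    - [[0,0,0],[0,0.038,0],-1]
    - [[0,0,0],[0,0.04,0],-1]
    - [[0,0,0],[0,0,0],-1]
    - [[0,0,0],[0,0,0],-1]
    - [[0,0,0],[0.03,0,0],-1]
    - [[0,0,0],[0.025,0,0],-1]
    - [[0,0,0],[0,0,0],-1]

```text
clock: 18.55
ee_pos: [0.7034, 0.2413, 0.098]
ee_rot: [[-0.007, 0.532, 0.846], [-0.004, 0.846, -0.532], [-1.0, -0.007, -0.004]]
contact_force: [-0.1, 0.1, -0.1]
width: -0.0003
```

Request:
carry_out:
  plan:
    - [[0,0,0],[0.01,0,0],-1]
    - [[0,0,0],[0.01,0,0],-1]
    - [[0,0,0],[0.01,0,0],-1]
    - [[0,0,0],[0.01,0,0],-1]
    - [[0,0,0],[0.008,0,0],-1]
    - [[0,0,0],[0,0,0],-1]
    - [[0,0,0],[0,0,0],-1]
    - [[0,0,0],[0,0,0],-1]

```text
clock: 19.35
ee_pos: [0.7065, 0.244, 0.0544]
ee_rot: [[0.0, 0.531, 0.847], [0.0, 0.847, -0.531], [-1.0, 0.0, 0.0]]
contact_force: [-0.1, 0.0, 0.7]
width: -0.0003
```

Request:
carry_out:
  plan:
    - [[0,0,0],[0.008,0,0],-1]
    - [[0,0,0],[0.008,0,0],-1]
    - [[0,0,0],[0,0,0],-1]
    - [[0,0,0],[0,0,0],-1]
    - [[0,0,0],[0,0,0],-1]

```text
clock: 19.85
ee_pos: [0.7063, 0.2439, 0.0381]
ee_rot: [[-0.0, 0.531, 0.847], [-0.0, 0.847, -0.531], [-1.0, -0.0, -0.0]]
contact_force: [0.3, 0.4, 1.0]
width: 0.0
```

Request:
carry_out:
  plan:
    - [[0,0,0],[0,-0.003,0],-1]
    - [[0,0,0],[0,-0.003,0],-1]
    - [[0,0,0],[0,0,0],-1]
    - [[0,0,0],[0,0,0],-1]
    - [[0,0,0],[0,0,0],-1]

```text
clock: 20.35
ee_pos: [0.7045, 0.2417, 0.0392]
ee_rot: [[0.004, 0.53, 0.848], [0.004, 0.848, -0.53], [-1.0, 0.005, 0.001]]
contact_force: [4.5, 4.8, -0.6]
width: -0.0002
```

Request:
carry_out:
  plan:
    - [[0,0,0],[0,-0.003,0],-1]
    - [[0,0,0],[0,0,0],-1]
    - [[0,0,0],[0,0,0],-1]

```text
clock: 20.65
ee_pos: [0.7035, 0.2403, 0.0395]
ee_rot: [[0.006, 0.529, 0.848], [0.005, 0.848, -0.529], [-1.0, 0.008, 0.002]]
contact_force: [5.6, 8.0, -2.7]
width: 0.0002
```

Request:
carry_out:
  plan:
    - [[0,0,0],[0,-0.003,0],-1]
    - [[0,0,0],[0,0,0],-1]
    - [[0,0,0],[0,0,0],-1]
    - [[0,0,0],[0,0,0],-1]

```text
clock: 21.05
ee_pos: [0.7006, 0.2357, 0.0388]
ee_rot: [[0.002, 0.53, 0.848], [0.003, 0.848, -0.53], [-1.0, 0.003, 0.0]]
contact_force: [2.7, 4.3, -0.7]
width: -0.0001
```

Request:
carry_out:
  plan:
    - [[0,0,0],[0,-0.003,0],-1]
    - [[0,0,0],[0,0,0],-1]
    - [[0,0,0],[0,0,0],-1]

```text
clock: 21.35
ee_pos: [0.7003, 0.2355, 0.0389]
ee_rot: [[0.006, 0.529, 0.848], [0.005, 0.848, -0.529], [-1.0, 0.008, 0.002]]
contact_force: [6.9, 9.3, -5.3]
width: 0.0
```

Request:
carry_out:
  plan:
    - [[0,0,0],[0,-0.002,0],-1]
    - [[0,0,0],[0,0,0],-1]
    - [[0,0,0],[0,0,0],-1]

```text
clock: 21.65
ee_pos: [0.7003, 0.2354, 0.0391]
ee_rot: [[0.008, 0.529, 0.849], [0.008, 0.849, -0.529], [-1.0, 0.011, 0.003]]
contact_force: [9.9, 12.6, -8.2]
width: 0.0
```

Request:
carry_out:
  plan:
    - [[0,0,0],[0,0.015,0],-1]
    - [[0,0,0],[-0.04,0,0],-1]
    - [[0,0,0],[-0.04,0,0],-1]
    - [[0,0,0],[-0.04,0,0],-1]
    - [[0,0,0],[0,-0.031,-0.018],-1]
    - [[0,0,0],[0,-0.031,-0.018],-1]
    - [[0,0,0],[0,-0.031,-0.018],-1]
    - [[0,0,0],[0,-0.031,-0.018],-1]
    - [[0,0,0],[0,-0.031,-0.018],-1]
    - [[0,0,0],[0,0,0],-1]

```text
clock: 22.65
ee_pos: [0.542, 0.1548, 0.1577]
ee_rot: [[-0.005, 0.533, 0.846], [-0.002, 0.846, -0.533], [-1.0, -0.004, -0.003]]
contact_force: [0.5, -0.5, 0.2]
width: -0.0002
```

Request:
carry_out:
  plan:
    - [[0,0,0],[0,0,0],-1]
    - [[0,0,0],[0,0,0],-1]
    - [[0,0,0],[0,0,0],-1]

```text
clock: 22.95
ee_pos: [0.5477, 0.1593, 0.1582]
ee_rot: [[0.001, 0.531, 0.848], [0.0, 0.848, -0.531], [-1.0, 0.001, 0.001]]
contact_force: [0.6, -0.1, 0.1]
width: 0.0002
```

Request:
carry_out:
  plan:
    - [[0,0,0],[0.03,-0.002,0],-1]
    - [[0,0,0],[0.03,0,0],-1]
    - [[0,0,0],[0.01,0,0],-1]
    - [[0,0,0],[0.01,0,0],-1]
    - [[0,0,0],[0.01,0,0],-1]
    - [[0,0,0],[0.01,0,0],-1]
    - [[0,0,0],[0.01,0,0],-1]
    - [[0,0,0],[0.01,0,0],-1]
    - [[0,0,0],[0,0,0],-1]
    - [[0,0,0],[0,0,0],-1]

```text
clock: 23.95
ee_pos: [0.5456, 0.1571, 0.0379]
ee_rot: [[-0.0, 0.531, 0.847], [-0.0, 0.847, -0.531], [-1.0, -0.0, -0.0]]
contact_force: [-0.3, -0.2, -0.1]
width: -0.0001
```

Request:
carry_out:
  plan:
    - [[0,0,0],[0,0.003,0],-1]
    - [[0,0,0],[0,0.003,0],-1]
    - [[0,0,0],[0,0.003,0],-1]
    - [[0,0,0],[0,0,0],-1]
    - [[0,0,0],[0,0,0],-1]

```text
clock: 24.45
ee_pos: [0.5481, 0.1608, 0.0371]
ee_rot: [[-0.005, 0.533, 0.846], [-0.005, 0.846, -0.533], [-1.0, -0.007, -0.002]]
contact_force: [-3.8, -8.9, -3.5]
width: -0.0001
```

Request:
carry_out:
  plan:
    - [[0,0,0],[0,0.002,0],-1]
    - [[0,0,0],[0,0,0],-1]
    - [[0,0,0],[0,0,0],-1]
    - [[0,0,0],[0,0,0],-1]

```text
clock: 24.85
ee_pos: [0.5485, 0.1616, 0.0367]
ee_rot: [[-0.007, 0.533, 0.846], [-0.006, 0.846, -0.533], [-1.0, -0.009, -0.002]]
contact_force: [-4.7, -10.7, -3.2]
width: -0.0001
```

Request:
carry_out:
  plan:
    - [[0,0,0],[0,0.002,0],-1]
    - [[0,0,0],[0,0,0],-1]
    - [[0,0,0],[0,0,0],-1]
    - [[0,0,0],[0,0,0],-1]

```text
clock: 25.25
ee_pos: [0.5504, 0.1656, 0.0371]
ee_rot: [[-0.005, 0.532, 0.847], [-0.003, 0.847, -0.532], [-1.0, -0.005, -0.002]]
contact_force: [-3.8, -6.2, -4.7]
width: -0.0001
```

Request:
carry_out:
  plan:
    - [[0,0,0],[0,0.003,0],-1]
    - [[0,0,0],[0,0,0],-1]
    - [[0,0,0],[0,0,0],-1]
    - [[0,0,0],[0,0,0],-1]

```text
clock: 25.65
ee_pos: [0.5505, 0.166, 0.037]
ee_rot: [[-0.008, 0.533, 0.846], [-0.006, 0.846, -0.533], [-1.0, -0.009, -0.004]]
contact_force: [-7.1, -10.9, 1.2]
width: 0.0
```

Request:
carry_out:
  plan:
    - [[0,0,0],[0,0.002,0],-1]
    - [[0,0,0],[0,0,0],-1]
    - [[0,0,0],[0,0,0],-1]

```text
clock: 25.95
ee_pos: [0.5505, 0.1661, 0.0369]
ee_rot: [[-0.01, 0.534, 0.845], [-0.008, 0.845, -0.534], [-1.0, -0.012, -0.005]]
contact_force: [-10.4, -13.8, 5.7]
width: 0.0
```

Request:
carry_out:
  plan:
    - [[0,0,0],[0,-0.015,0],-1]
    - [[0,0,0],[-0.04,0,0],-1]
    - [[0,0,0],[-0.04,0,0],-1]
    - [[0,0,0],[-0.04,0,0],-1]
    - [[0,0,0],[0,0.04,0],-1]
    - [[0,0,0],[0,0.035,0],-1]
    - [[0,0,0],[0,0,-0.03],-1]
    - [[0,0,0],[0,0,0],-1]
    - [[0,0,0],[0,0,0],-1]
    - [[0,0,0],[0,0,0],-1]

```text
clock: 26.95
ee_pos: [0.5624, 0.2384, 0.1587]
ee_rot: [[0.001, 0.532, 0.847], [0.0, 0.847, -0.532], [-1.0, 0.001, 0.001]]
contact_force: [0.1, 0.5, -0.3]
width: -0.0001
```

```bash
cat > chk.py <<'E'
from h import *
from scipy.spatial.transform import Rotation as Ro
s=r.read_state();print(s["ee_pos"],s["contact_force"])
C=cam("wrist");im=camera("wrist");cv2.imwrite("pics/chk%.2f.png"%s["clock"],im)
cl=[(d["point"],round(d["confidence"],2)) for d in models.landmark_of("wrist","clip_a_tab")]
B=Ro.from_euler("Z",-.561).as_matrix();o=np.array([.6265,.201,.06])+B[:,1]*.0017
b,g,rr=[im[...,i].astype(int) for i in range(3)]
m=((rr>110)&(rr>1.5*g)&(rr>2.5*b)).astype(np.uint8)
n,l,st,ce=cv2.connectedComponentsWithStats(m)
print("orange blobs",[(st[i,:].tolist()) for i in range(1,n) if st[i,4]>40])
for nm,x,sy in(("a",-.045,1),("b",.045,1),("c",.045,-1),("d",-.045,-1)):
    for th in(0,2.1):
        P=[[x+dx,sy*(.0525+rr_*np.sin(th)+.005*np.cos(th)),.004-rr_*np.cos(th)+.005*np.sin(th)] for dx in(-.018,.018) for rr_ in(0,.031)]
        q=proj(C,o+np.array(P)@B.T);print(nm,th,"pred box",q.min(0).round(),q.max(0).round())
print(cl)
E
python3 chk.py
```

```text
[0.5624 0.2384 0.1587] [ 0.0574  0.5321 -0.2624]
orange blobs [[214, 215, 8, 39, 274], [337, 219, 41, 53, 1547]]
a 0 pred box [337. 206.] [347. 256.]
a 2.1 pred box [336. 220.] [377. 268.]
b 0 pred box [331. 289.] [339. 338.]
b 2.1 pred box [330. 311.] [365. 354.]
c 0 pred box [216. 289.] [224. 338.]
c 2.1 pred box [191. 311.] [226. 354.]
d 0 pred box [210. 206.] [219. 256.]
d 2.1 pred box [180. 220.] [220. 267.]
[([364.3, 248.4], 0.9), ([216.6, 227.5], 0.46)]
```

Request:
carry_out:
  plan:
    - [[0,0,0],[0,0.03,0.015],-1]
    - [[0,0,0],[0,0.03,0.014],-1]
    - [[0,0,0],[0,0.021,0],-1]
    - [[0,0,0],[0,0,0],-1]
    - [[0,0,0],[0,0,0],-1]
    - [[0,0,0],[0.03,0,0],-1]
    - [[0,0,0],[0.03,0,0],-1]
    - [[0,0,0],[0.01,0,0],-1]
    - [[0,0,0],[0.01,0,0],-1]
    - [[0,0,0],[0.01,0,0],-1]

```text
clock: 28.05
ee_pos: [0.63, 0.2922, 0.0689]
ee_rot: [[0.002, 0.531, 0.847], [0.001, 0.847, -0.531], [-1.0, 0.002, 0.001]]
contact_force: [1.2, 0.1, 0.9]
width: -0.0
```

Request:
carry_out:
  plan:
    - [[0,0,0],[0.01,0,0],-1]
    - [[0,0,0],[0.01,0,0],-1]
    - [[0,0,0],[0.01,0,0],-1]
    - [[0,0,0],[0,0,0],-1]
    - [[0,0,0],[0,0,0],-1]
    - [[0,0,0],[0,0,0],-1]

```text
clock: 28.65
ee_pos: [0.6292, 0.2922, 0.0383]
ee_rot: [[-0.0, 0.531, 0.847], [-0.0, 0.847, -0.531], [-1.0, -0.0, 0.0]]
contact_force: [-0.4, -0.5, -0.4]
width: -0.0003
```

Request:
carry_out:
  plan:
    - [[0,0,0],[0,-0.003,0],-1]
    - [[0,0,0],[0,-0.003,0],-1]
    - [[0,0,0],[0,-0.003,0],-1]
    - [[0,0,0],[0,0,0],-1]
    - [[0,0,0],[0,0,0],-1]

```text
clock: 29.15
ee_pos: [0.6272, 0.2897, 0.04]
ee_rot: [[0.008, 0.529, 0.848], [0.007, 0.848, -0.529], [-1.0, 0.01, 0.002]]
contact_force: [6.2, 9.1, -2.9]
width: 0.0001
```

Request:
carry_out:
  plan:
    - [[0,0,0],[0,-0.003,0],-1]
    - [[0,0,0],[0,0,0],-1]
    - [[0,0,0],[0,0,0],-1]
    - [[0,0,0],[0,0,0],-1]

```text
clock: 29.55
ee_pos: [0.626, 0.2883, 0.0401]
ee_rot: [[0.009, 0.529, 0.849], [0.009, 0.849, -0.529], [-1.0, 0.012, 0.003]]
contact_force: [8.8, 11.1, -4.4]
width: -0.0001
```

Request:
carry_out:
  plan:
    - [[0,0,0],[0,-0.002,0],-1]
    - [[0,0,0],[0,0,0],-1]
    - [[0,0,0],[0,0,0],-1]
    - [[0,0,0],[0,0,0],-1]

```text
clock: 29.95
ee_pos: [0.6239, 0.2857, 0.0397]
ee_rot: [[0.006, 0.529, 0.849], [0.007, 0.849, -0.529], [-1.0, 0.009, 0.002]]
contact_force: [5.8, 10.0, -4.6]
width: 0.0001
```

Request:
carry_out:
  plan:
    - [[0,0,0],[0,-0.002,0],-1]
    - [[0,0,0],[0,0,0],-1]
    - [[0,0,0],[0,0,0],-1]
    - [[0,0,0],[0,0,0],-1]

```text
clock: 30.35
ee_pos: [0.6233, 0.2854, 0.0398]
ee_rot: [[0.008, 0.528, 0.849], [0.009, 0.849, -0.528], [-1.0, 0.012, 0.002]]
contact_force: [8.8, 13.3, -6.0]
width: -0.0002
```

Request:
carry_out:
  plan:
    - [[0,0,0],[0,-0.002,0],-1]
    - [[0,0,0],[0,0,0],-1]
    - [[0,0,0],[0,0,0],-1]
    - [[0,0,0],[0,0,0],-1]

```text
clock: 30.75
ee_pos: [0.6228, 0.2853, 0.0399]
ee_rot: [[0.009, 0.528, 0.849], [0.011, 0.849, -0.528], [-1.0, 0.014, 0.002]]
contact_force: [9.2, 14.5, -7.6]
width: -0.0001
```

Request:
carry_out:
  plan:
    - [[0,0,0],[0.002,-0.002,0],-1]
    - [[0,0,0],[0,0,0],-1]
    - [[0,0,0],[0,0,0],-1]
    - [[0,0,0],[0,0,0],-1]

```text
clock: 31.15
ee_pos: [0.6228, 0.2853, 0.0397]
ee_rot: [[0.012, 0.527, 0.85], [0.013, 0.85, -0.527], [-1.0, 0.018, 0.003]]
contact_force: [8.9, 18.0, -0.4]
width: -0.0005
```

Request:
carry_out:
  plan:
    - [[0,0,0],[0,0.018,0],-1]
    - [[0,0,0],[-0.04,0,0],-1]
    - [[0,0,0],[-0.04,0,0],-1]
    - [[0,0,0],[-0.04,0,0],-1]
    - [[0,0,0],[0,-0.031,0.018],-1]
    - [[0,0,0],[0,-0.031,0.018],-1]
    - [[0,0,0],[0,-0.031,0.018],-1]
    - [[0,0,0],[0,-0.031,0.018],-1]
    - [[0,0,0],[0,-0.031,0.018],-1]
    - [[0,0,0],[0,0,0],-1]

```text
clock: 32.15
ee_pos: [0.622, 0.1033, 0.1568]
ee_rot: [[0.0, 0.539, 0.842], [-0.004, 0.842, -0.539], [-1.0, -0.003, 0.002]]
contact_force: [0.5, -0.3, 0.0]
width: 0.0004
```

Request:
carry_out:
  plan:
    - [[0,0,0],[0,0,0],-1]
    - [[0,0,0],[0,0,0],-1]
    - [[0,0,0],[0,0,0],-1]

```text
clock: 32.45
ee_pos: [0.6219, 0.1132, 0.1561]
ee_rot: [[-0.0, 0.529, 0.849], [0.001, 0.849, -0.529], [-1.0, 0.001, -0.0]]
contact_force: [0.6, -0.3, -0.1]
width: -0.0
```

Request:
carry_out:
  plan:
    - [[0,0,0],[0.03,-0.003,0.001],-1]
    - [[0,0,0],[0.028,0,0],-1]
    - [[0,0,0],[0.01,0,0],-1]
    - [[0,0,0],[0.01,0,0],-1]
    - [[0,0,0],[0.01,0,0],-1]
    - [[0,0,0],[0.01,0,0],-1]
    - [[0,0,0],[0.01,0,0],-1]
    - [[0,0,0],[0.01,0,0],-1]
    - [[0,0,0],[0,0,0],-1]
    - [[0,0,0],[0,0,0],-1]

```text
clock: 33.45
ee_pos: [0.6213, 0.1084, 0.0379]
ee_rot: [[-0.0, 0.531, 0.847], [-0.0, 0.847, -0.531], [-1.0, -0.0, -0.0]]
contact_force: [0.4, 0.7, 0.0]
width: -0.0001
```

Request:
carry_out:
  plan:
    - [[0,0,0],[0,0.003,0],-1]
    - [[0,0,0],[0,0.003,0],-1]
    - [[0,0,0],[0,0.003,0],-1]
    - [[0,0,0],[0,0,0],-1]
    - [[0,0,0],[0,0,0],-1]

```text
clock: 33.95
ee_pos: [0.624, 0.112, 0.0373]
ee_rot: [[-0.005, 0.533, 0.846], [-0.005, 0.846, -0.533], [-1.0, -0.007, -0.002]]
contact_force: [-4.7, -7.2, -0.6]
width: -0.0
```

Request:
carry_out:
  plan:
    - [[0,0,0],[0,0.003,0],-1]
    - [[0,0,0],[0,0,0],-1]
    - [[0,0,0],[0,0,0],-1]
    - [[0,0,0],[0,0,0],-1]

```text
clock: 34.35
ee_pos: [0.6245, 0.113, 0.0367]
ee_rot: [[-0.007, 0.534, 0.846], [-0.006, 0.846, -0.534], [-1.0, -0.009, -0.003]]
contact_force: [-6.3, -11.1, -1.8]
width: 0.0001
```

Request:
carry_out:
  plan:
    - [[0,0,0],[0,0.003,0],-1]
    - [[0,0,0],[0,0,0],-1]
    - [[0,0,0],[0,0,0],-1]
    - [[0,0,0],[0,0,0],-1]

```text
clock: 34.75
ee_pos: [0.6263, 0.1161, 0.0363]
ee_rot: [[-0.007, 0.534, 0.846], [-0.006, 0.846, -0.534], [-1.0, -0.009, -0.003]]
contact_force: [-3.7, -9.5, -6.6]
width: -0.0001
```

Request:
carry_out:
  plan:
    - [[0,0,0],[0,0.003,0],-1]
    - [[0,0,0],[0,0,0],-1]
    - [[0,0,0],[0,0,0],-1]
    - [[0,0,0],[0,0,0],-1]

```text
clock: 35.15
ee_pos: [0.6265, 0.1163, 0.0362]
ee_rot: [[-0.01, 0.535, 0.845], [-0.008, 0.845, -0.535], [-1.0, -0.012, -0.004]]
contact_force: [-8.1, -13.4, -1.5]
width: -0.0002
```

Request:
carry_out:
  plan:
    - [[0,0,0],[0.001,0.002,0],-1]
    - [[0,0,0],[0,0,0],-1]
    - [[0,0,0],[0,0,0],-1]
    - [[0,0,0],[0,0,0],-1]

```text
clock: 35.55
ee_pos: [0.6266, 0.1164, 0.036]
ee_rot: [[-0.012, 0.536, 0.844], [-0.01, 0.844, -0.536], [-1.0, -0.015, -0.005]]
contact_force: [-14.4, -17.1, 8.7]
width: -0.0003
```

Request:
carry_out:
  plan:
    - [[0,0,0],[0,-0.018,0],-1]
    - [[0,0,0],[-0.04,0,0],-1]
    - [[0,0,0],[-0.04,0,0],-1]
    - [[0,0,0],[-0.04,0,0],-1]
    - [[0,0,0],[-0.04,0,0],-1]
    - [[0,0,0],[-0.03,0.025,-0.02],-1]
    - [[0,0,0],[0,0.03,-0.035],-1]
    - [[0,0,0],[0,0.025,-0.04],-1]
    - [[0,0,0],[0,0,0],-1]
    - [[0,0,0],[0,0,0],-1]

```text
clock: 36.55
ee_pos: [0.5838, 0.2304, 0.2276]
ee_rot: [[0.0, 0.528, 0.849], [0.001, 0.849, -0.528], [-1.0, 0.001, -0.0]]
contact_force: [0.5, -1.4, -0.5]
width: 0.0001
```

```bash
python3 chk.py; python3 - <<'E'
from h import *
for c in("top",):
    camera(c)
    for n in("oil_bottle","grease_tin","spanner"): print(n,[(np.round(d["point"],1).tolist(),round(d["confidence"],2)) for d in models.landmark_of(c,n)])
E
```

```text
[0.5838 0.2304 0.2276] [ 0.4823 -1.4062 -0.5326]
orange blobs [[220, 172, 7, 33, 187], [321, 174, 7, 32, 186], [224, 252, 6, 27, 146], [316, 252, 7, 28, 147]]
a 0 pred box [323. 168.] [329. 207.]
a 2.1 pred box [321. 175.] [352. 214.]
b 0 pred box [319. 241.] [324. 280.]
b 2.1 pred box [316. 254.] [345. 290.]
c 0 pred box [222. 240.] [228. 280.]
c 2.1 pred box [201. 254.] [230. 290.]
d 0 pred box [218. 168.] [224. 207.]
d 2.1 pred box [194. 175.] [226. 213.]
[([324.1, 182.0], 0.76)]
oil_bottle [([345.2, 141.9], 0.82), ([325.1, 163.8], 0.81)]
grease_tin [([381.2, 303.6], 0.63)]
spanner [([189.6, 296.0], 0.91)]
```

```bash
python3 -c "
from rig import r
print(r.read_state()['clock'],r.close_job())"
```

```text
the job is handed in; nothing more can be done
36.85 None
```

The lid is on the box and all four clips are snapped down. I handed the job in at about 37 s of the 70 s allowed; no verdict came back.

- **Lid:** I gripped the handle square to the leaning lid, levelled it, lowered it onto the rim by force and let go. Pressing the plate at both ends then gave the same height, 68.2 mm against 68 mm nominal, so it sat flat before any clip was touched.
- **Clips:** I closed them in opposite-corner order: far +y, near −y, near +y, far −y. Each gave way under about 10–14 N, then stopped hard at 16–22 N.
- **Last checks:** In the final wrist image all four clips show as 6–7 px slivers, where a raised one would be about 30 px wide. The stop positions match to about 0.5 mm across the box and put the lid 0.5–1.6 mm off my centre estimate, a turn of about 0.01 rad. The arm was clear at z ≈ 0.23 m.
- **Oil bottle, grease tin and spanner:** In the top camera they appear where they started, within 1–4 px. That is the detector's own scatter, and 4 px is about 11 mm. I did not go near any of them.
- **Disagreements:** The wrist camera read the lid about 2.4 mm off to the side compared with the centred grip, so I corrected for it. The scene camera differed from the wrist camera by up to about 3 mm along the box, which I settled by feel while lowering the lid.
- **Not measured:** I had no direct reading of the clip angles. "Home" rests on the hard stops and the images.

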